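Hang the clamp meter on the swivel-hook stand

ROBOT

A 7-joint arm with a two-finger parallel gripper is mounted at the origin on the work surface. World frame = base frame: x ahead of the robot, y to its left, z up, the work surface at z = 0. Lengths are in m, angles in degrees, forces in N, time in s.
With the tool pointing down it reaches from about 0.35 to 0.9 m from the base axis. Payload 8.1 kg.
Tool frame: the origin (TCP) lies on the front face of the gripper's body, between the roots of the fingers; the fingertips stand r.tip_reach ahead of it and the grasp point (between the pads) lies 47 mm ahead of it (r.tip_reach is the distance from the TCP to the fingertips, in m); z points along the fingers, y is the line along which they close (so a half turn about z gives the same grasp; the last joint's range is limited). The gripper opens to 92 mm and grips with 3 to 60 N. Pads are 19 mm wide; open, the fingers measure 130 mm over their backs; the gripper's body (75 mm by 190 mm) begins 47 mm behind the grasp point.
Start: joints at [68.778, 24.895, 1.432, 90.138, -0.665, 64.973, -4.303], TCP at [0.165, -0.603, 0.292] pointing down, gripper open.
Joint ranges: [-149.89, 149.89], [-25.12, 119.58], [-72.63, 75.52], [4.76, 147.25], [-75.54, 255.54], [6.69, 114.76], [-157.13, 157.13]. Speed limits (degrees/s): [127.2, 127.2, 172.46, 172.46, 180, 180, 180].

INTERFACE

Orientations are given as [roll, pitch, yaw] about the fixed x, y, z axes, in that order (R = Rz(yaw) Ry(pitch) Rx(roll)).
In Python, from rig import r gives the robot as it stands.
- The arm moves only by the tool servo_tool, never from a script. Its argument "rows" is a list of rows, each a list of 3 entries, a list of its own where there are three numbers: the shift along the tool's x, y, z in units of 0.02 m (1.0 is 0.02 m), then the turn, a rotation vector about the tool's x, y, z in units of 0.12 rad (1.0 is 0.12 rad), then the closure, from 0 (fully open) to 1 (shut). In form: [[[x, y, z], [rx, ry, rz], gripper], ...]. A call has 1 to 8 rows; each row shifts and turns the commanded pose from where the row before left it, along the tool's axes as they then stand; what a row does not reach is not made up. A row lasts 1/12 s, in which the tool goes at most 41.7 mm and 7.16 degrees, less where a joint would pass 70% of its speed; a pose out of reach is approached as far as the arm can. A call with a number of a shift or a turn outside -1 to 1 is refused whole. A call with a gripper value outside its range is refused whole. The fingers move at their own pace and stop on an object; "squeeze" is the grip in N (left out, the last holds). Time passes only in rows, so rows that do not move let the fingers close. It gives the time, the measured TCP pose, the force, the opening and the grip force at its end, in the units of the state.
- r.get_state(): the state, without advancing time (a new reading comes with each control period).
- r.capture(name): name is "scene" or "side" or "wrist"; returns the picture (400x640x3 uint8, blue, green, red); there is no depth.
- r.camera_info(name): a dict with "intrinsics" (3x3 intrinsics, pixels), "R" (3x3) and "t" (3): a world point X has camera coordinates R X + t. Camera axes: x right, y down, z forward; pixel columns grow to the right and rows downward; lengths in m; the calibration is good to about 2 mm. A picture is of the moment at which its call begins: read the wrist's pose just before it. camera_info takes no time and is no camera call; for the wrist camera it gives the pose at the moment of the call.
- r.finish_job(): hands the job in; it is judged then, once.
The state is a dict: "time": time; "q": joint angles; "joint_velocities": joint speeds; "effort": joint torques, N m; "tool_pos": TCP position; "eef_rot": TCP orientation; "force": force on the tool from outside, world axes, zero at the start; "torque": the same for the moment, N m; "width": opening from 0.0 (shut) to 1.0 (fully open); "finger_force": force on a finger pad.
Only numpy, scipy, OpenCV 4.12 (cv2) and the standard library are available. Lean on these libraries where they do the work, as an engineer would, in place of code of your own. Each camera call takes 0.05 s, during which the arm holds its last target. There are 200 camera calls.

TASK

Put the clamp meter back on its hanger stand: first turn the swivel hook so that it points out over the long end of the stand's foot, then hang the meter on the hook by its closed jaw, with the display facing outward, away from the rod, and leave it hanging still. Do not disturb the two chargers and the multimeter standing close by.

Things in the scene. Friction and masses are not known exactly. Their poses are not given: they have to be found in the camera images.
- stand: Fixed hanger stand: oblong grey steel foot plate (200 x 110 mm, 12 mm thick), upright steel rod (16 mm thick) near one end, swivel head on top. Origin on the rod's axis at bench level; -x points along the foot to its long end (plate from x = -160 to +40 mm, y +/-55 mm), z up. It stands left or right on the bench, turned up to 40 degrees from facing the robot
- hook (a joint): Swivel head (34 mm wide, top 270 mm above the bench) with one J-shaped hook arm of flat bar, 14 mm wide and 6 mm thick. Angle in rad, growing anticlockwise seen from above: at 0 or 6.28 the hook points along the stand's -x, over the long end of the foot; at 3.14 the opposite way. It turns all round either way and stays where left (friction 0.12 N m, about 2 N at mid-arm)
- head (a point): Centre of the swivel head, on the rod's axis, 250 mm above the bench; axes as the stand
- hook_seat (a point): Seat of the hook, where the jaw rests: top of the bar, 90 mm out from the rod's axis, 252 mm above the bench. The bar slopes slightly down to 75 mm out, is level (underside 246 mm high) to 107 mm out, then turns up to a tip 123 mm out whose top is 264 mm high. Axes turn with the hook: -x points outward from the rod, z up
- meter_center (a point): Dark grey clamp meter, 198 mm long, 0.28 kg, lying display down. Point: mid-thickness, near the centre of mass, 85 mm from the flat bottom end (it can stand on it). x along it to the jaw tip, z out of its back (up at first). Handle: straight box 62 mm wide (y), 38 mm thick, x = -85 to +30 mm; then a collar 74 mm wide, 30 mm thick to x = 42 mm, trigger sticking out 6 mm at +y; then the ring jaw
- meter_jaw (a point): Centre of the round opening of the meter's closed ring jaw, 75 mm along x from meter_center. Opening 40 mm across, ring 76 mm across outside (18 mm wide all round), 22 mm thick, its thickness centred on that of the handle. Axes as meter_center
- meter_display (a point): Middle of the meter's display, on its face 19 mm from the mid-thickness, 52 mm from meter_center towards the bottom end. Axes as meter_center (-z points out of the display)
- charger_a_center (a point): Centre of a white charger housing, 140 mm long (x), 38 mm thick (y), 76 mm high, standing loose on its long edge beside the meter; leave it alone
- charger_b_center (a point): Centre of a second such housing, standing loose beside the stand's foot; leave it alone. The middle of the bench between stand and meter is otherwise free; bench instruments and a tote stand well outside, at the far left and right
- multimeter_center (a point): Centre of a grey hand multimeter without a jaw, 150 mm long (x), 74 mm wide, 34 mm high (the dial adds 6 mm), lying display up on the other side of the clamp meter; leave it alone

How it is judged:
By the outcome, as a careful person would: the job done as asked, in the order asked, and still so for the second after the job is handed in, with the robot touching nothing.
It also fails if it takes over 72 s, if anything falls off the work surface, if the arm or the gripper's body presses on something with over 40 N, if the wrist force passes 120 N, or if a joint passes its speed limit or range.

## Working session

There is one attempt and no reset: what is moved stays moved. The work goes in short steps, Python scripts to look and compute and a tool call to move; the robot and the scene stay as the last step left them, time stands still between calls to the robot, and variables do not carry over. Pictures are saved under pics/ and viewed, at most 10 in all, crops included, and the job is handed in when it is done.

Besides the shell and the picture viewer there is one more tool, called after "Call:" by a JSON object that holds its "op" and its "data". servo_tool: Moves the arm, as the interface text tells. Its arguments: {"type":"object","properties":{"rows":{"type":"array","items":{"type":"array"}},"squeeze":{"type":"number"}},"required":["rows"]}

```bash
ls; mkdir -p pics; python3 - <<'E'
from rig import r
import cv2
s=r.get_state();print({k:s[k] for k in('time','tool_pos','eef_rot','force','width')},r.tip_reach)
for n in('scene','side'):
    im=r.capture(n);cv2.imwrite(f'pics/{n}0.png',im);i=r.camera_info(n);print(n,i)
E
```

```text
pics
{'time': 0.0, 'tool_pos': array([ 0.16520478, -0.60234396,  0.29143479]), 'eef_rot': array([-1.79910037e+02,  9.24928254e-03,  1.53387303e+01]), 'force': array([ 0.8614976 , -0.19685559,  0.98689962]), 'width': 0.9985931171507614} 0.0655
scene {'intrinsics': array([[381.79581608,   0.        , 314.50375503],
       [  0.        , 381.79581608, 202.69019407],
       [  0.        ,   0.        ,   1.        ]]), 'R': array([[ 7.83831074e-01,  6.20973701e-01, -7.14561011e-04],
       [ 5.23283785e-01, -6.61139553e-01, -5.37650976e-01],
       [-3.34339541e-01,  4.21053623e-01, -8.43167194e-01]]), 't': array([-0.41889422, -0.16426604,  1.27229071])}
side {'intrinsics': array([[478.92897173,   0.        , 320.0205429 ],
       [  0.        , 478.92897173, 188.69531189],
       [  0.        ,   0.        ,   1.        ]]), 'R': array([[-0.85619402, -0.51593073, -0.02733646],
       [-0.22160232,  0.4145189 , -0.88264743],
       [ 0.46671641, -0.74965963, -0.46924006]]), 't': array([0.46850442, 0.2678835 , 0.96271463])}
```

View pics/scene0.png

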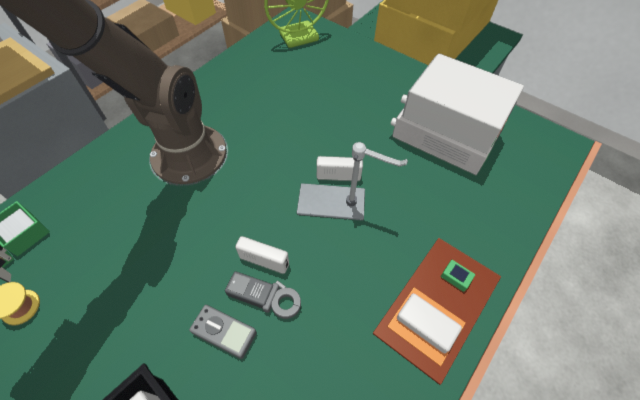

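View pics/side0.png

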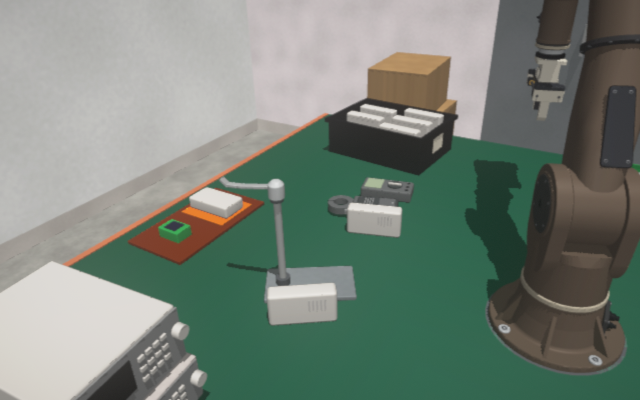

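The scene picture shows the stand (rod base ~(352,200), head (359,149), hook tip (404,163), foot's long end to the left), and the clamp meter (ring ~(286,303)) between charger A (262,255) and the multimeter (223,331). The side picture agrees: head at (276,190), hook tip (224,182). Next I'll enlarge the relevant areas.

```bash
cat > h.py <<'E'
import numpy as np
from rig import r
def ray(n,u,v,info=None):
    i=info or r.camera_info(n);R,t=i['R'],i['t']
    d=R.T@np.linalg.solve(i['intrinsics'],[u,v,1.]);return -R.T@t,d
def onz(n,u,v,z,info=None):
    o,d=ray(n,u,v,info);return o+d*(z-o[2])/d[2]
def proj(n,X,info=None):
    i=info or r.camera_info(n);p=i['intrinsics']@(i['R']@np.array(X)+i['t']);return p[:2]/p[2]
def two(a,pa,b,pb):
    (o1,d1),(o2,d2)=ray(a,*pa),ray(b,*pb)
    k=np.linalg.lstsq(np.c_[d1,-d2],o2-o1,rcond=None)[0]
    p,q=o1+k[0]*d1,o2+k[1]*d2;return (p+q)/2,np.linalg.norm(p-q)
E
python3 - <<'E'
import cv2,numpy as np
from h import *
a=cv2.imread('pics/scene0.png');b=cv2.imread('pics/side0.png')
A=cv2.resize(a[225:360,185:320],None,fx=3.7,fy=3.7,interpolation=2)[:500,:400]
A=cv2.resize(a[230:360,185:305],(400,433),interpolation=2)
B=cv2.resize(a[135:225,290:410],(400,300),interpolation=2)
out=np.zeros((590,800,3),np.uint8);out[:433,:400]=A;out[:300,400:]=B
C=cv2.resize(b[170:325,215:365],(280,289),interpolation=2);out[301:590,400:680]=C
cv2.imwrite('pics/crop1.png',out)
print('head',two('scene',(359,149),'side',(276,190)),'tip',two('scene',(404,162.5),'side',(224,182)))
print('corners',[onz('scene',*p,.012)[:2].round(3) for p in((305,185),(366,187),(364,218),(297,214))])
print('ring',onz('scene',286,303,.025).round(3))
E
```

```text
head (array([0.53629533, 0.17712379, 0.24907546]), np.float64(0.0006269745247593787)) tip (array([0.64808337, 0.20608825, 0.25343314]), np.float64(0.0015828847522061055))
corners [array([0.39 , 0.134]), array([0.544, 0.246]), array([0.602, 0.15 ]), array([0.438, 0.038])]
ring [ 0.591 -0.188  0.025]
```

View pics/crop1.png

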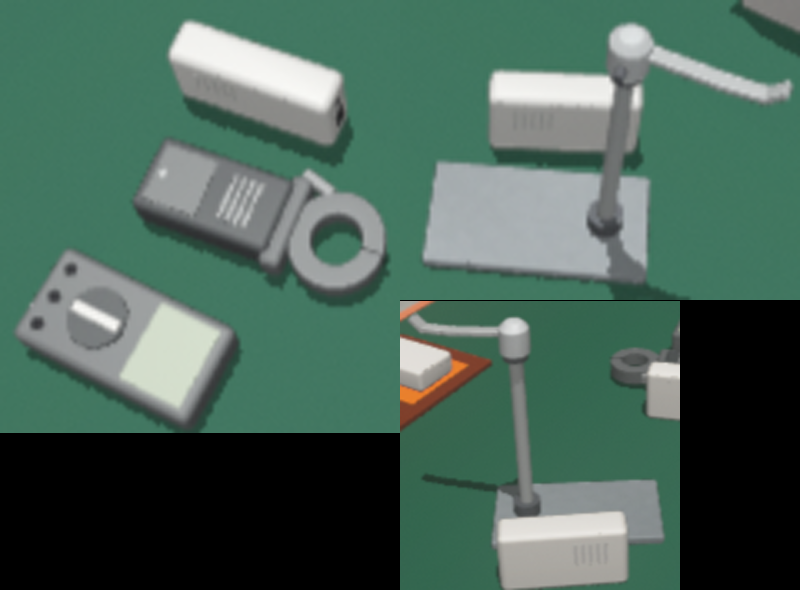

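The crops show the plate's corners, the meter (bottom end upper left, ring centre crop (337,243), trigger on the charger side) and both chargers clearly. Now working out poses.

```bash
python3 - <<'E'
from h import *
f=lambda x,y,z,ox=185,oy=230:onz('scene',ox+x/3.3333-.35,oy+y/3.3333-.35,z)
np.set_printoptions(precision=4,suppress=True)
C=[f(x,y,.012,290,135) for x,y in((36,163),(249,180),(246,276),(25,263))];print('plate',*[c[:2] for c in C])
s=(C[0]+C[3]-C[1]-C[2])[:2];print('long dir',np.degrees(np.arctan2(s[1],s[0])),np.linalg.norm(s)/2)
s2=(C[3]-C[0]+C[2]-C[1])[:2];print('width dir',np.degrees(np.arctan2(s2[1],s2[0])),np.linalg.norm(s2)/2)
h=f(205,222,.012,290,135);print('rod base',h)
ring=f(337,243,.030);print('ring',ring)
e1,e2=f(168,140,.036),f(137,202,.036);m=(e1+e2)/2;d=(ring-m)[:2]
print('end',e1,e2,'mid',m,'ax',np.degrees(np.arctan2(d[1],d[0])),np.linalg.norm(d))
print('collar',f(300,178,.033),f(268,263,.033))
print('chargerA top',*[f(x,y,.076)[:2] for x,y in((185,22),(343,73),(328,118),(172,62))])
print('multim top',*[f(x,y,.034)[:2] for x,y in((68,250),(235,330),(188,422),(17,330))])
print('chB top',*[f(x,y,.076,290,135)[:2] for x,y in((92,73),(240,80),(240,98),(90,92))])
hd=np.array([.5363,.1771]);tp=np.array([.648,.206]);print('hook',np.degrees(np.arctan2(*(tp-hd)[::-1])),np.linalg.norm(tp-hd))
i=r.camera_info('wrist');print(i['intrinsics'],-i['R'].T@i['t'],i['R'])
E
```

```text
plate [0.3758 0.1296] [0.5431 0.2373] [0.5993 0.1504] [0.4376 0.0394]
long dir -146.3886595776657 0.1975270491046865
width dir -56.33436568405154 0.10640441705230215
rod base [0.538  0.1742 0.012 ]
ring [ 0.5909 -0.1889  0.03  ]
end [ 0.4333 -0.2103  0.036 ] [ 0.4506 -0.2615  0.036 ] mid [ 0.4419 -0.2359  0.036 ] ax 17.5141904121941 0.15618725972484845
collar [ 0.5353 -0.1683  0.033 ] [ 0.5609 -0.2334  0.033 ]
chargerA top [ 0.3898 -0.1373] [ 0.5183 -0.0928] [ 0.5339 -0.1287] [ 0.4067 -0.1691]
multim top [ 0.4358 -0.3202] [ 0.5757 -0.2851] [ 0.5933 -0.3522] [ 0.4506 -0.3842]
chB top [0.3823 0.2056] [0.4934 0.2831] [0.5052 0.2659] [0.3946 0.1871]
hook 14.505969206552273 0.11537807417356212
[[282.4075   0.     315.112 ]
 [  0.     282.4075 200.2491]
 [  0.       0.       1.    ]] [ 0.2429 -0.5801  0.3853] [[ 0.2647 -0.9643 -0.    ]
 [-0.9209 -0.2528  0.2967]
 [-0.2861 -0.0785 -0.955 ]]
```

Call:
{"op": "servo_tool", "data": {"rows": [[[1, -0.02, -0.1], [0, 0, -0.27], 0], [[1, -0.02, -0.1], [0, 0, -0.27], 0], [[1, -0.02, -0.1], [0, 0, -0.27], 0], [[1, -0.02, -0.1], [0, 0, -0.27], 0], [[1, -0.02, -0.1], [0, 0, -0.27], 0], [[1, -0.02, -0.1], [0, 0, -0.27], 0], [[1, -0.02, -0.1], [0, 0, -0.27], 0], [[1, -0.02, -0.1], [0, 0, -0.27], 0]]}}

```text
time: 0.77
tool_pos: [0.3143, -0.5392, 0.3085]
eef_rot: [180.0, -0.0, 30.4]
force: [-0.2, 0.7, -0.1]
width: 0.999
finger_force: 0.0
```

Call:
{"op": "servo_tool", "data": {"rows": [[[1, -0.02, -0.1], [0, 0, -0.27], 0], [[1, -0.02, -0.1], [0, 0, -0.27], 0], [[1, -0.02, -0.1], [0, 0, -0.27], 0], [[1, -0.02, -0.1], [0, 0, -0.27], 0], [[1, -0.02, -0.1], [0, 0, -0.27], 0], [[1, -0.02, -0.1], [0, 0, -0.27], 0], [[1, -0.02, -0.1], [0, 0, -0.27], 0], [[1, -0.02, -0.1], [0, 0, -0.27], 0]]}}

```text
time: 1.43
tool_pos: [0.4397, -0.4411, 0.3244]
eef_rot: [-180.0, 0.0, 45.2]
force: [0.6, 0.2, -0.2]
width: 0.999
finger_force: 0.0
```

```bash
cat >> h.py <<'E'
from scipy.spatial.transform import Rotation as Rn
def st():
    s=r.get_state();print('t',s['time'].__round__(2),'pos',s['tool_pos'].round(4),'rpy',s['eef_rot'].round(2),'q',np.round(s['q'],1),'F',s['force'].round(1),'w',round(s['width'],3),'ff',s['finger_force']);return s
def go(pos,rpy,N,cur=None):
    "constant row reaching pose in N rows; cur=(pos,rpy) default measured"
    s=r.get_state();p0,e0=cur or (s['tool_pos'],s['eef_rot'])
    R0=Rn.from_euler('xyz',e0,degrees=True);R1=Rn.from_euler('xyz',rpy,degrees=True)
    p=R0.inv().apply(np.array(pos)-p0);w=(R0.inv()*R1).as_rotvec()
    S=sum(Rn.from_rotvec(w/N*k).as_matrix() for k in range(N))
    print(N,'rows of',(np.linalg.solve(S,p)/.02).round(2).tolist(),(w/N/.12).round(2).tolist())
E
python3 -c "
from h import *
st();print(onz('scene',395,140,0),onz('scene',411,93,.15))"
```

```text
t 1.43 pos [ 0.4397 -0.4411  0.3244] rpy [-180.      0.     45.23] q [46.7 23.9 -9.6 87.1  4.1 69.3 -8.3] F [ 0.6  0.2 -0.2] w 0.999 ff 0.0
[0.50729994 0.47677764 0.        ] [0.49267964 0.54569126 0.15      ]
```

Call:
{"op": "servo_tool", "data": {"rows": [[[1, -0.02, -0.1], [0, 0, -0.27], 0], [[1, -0.02, -0.1], [0, 0, -0.27], 0], [[1, -0.02, -0.1], [0, 0, -0.27], 0], [[1, -0.02, -0.1], [0, 0, -0.27], 0], [[1, -0.02, -0.1], [0, 0, -0.27], 0], [[1, -0.02, -0.1], [0, 0, -0.27], 0], [[1, -0.02, -0.1], [0, 0, -0.27], 0], [[1, -0.02, -0.1], [0, 0, -0.27], 0]]}}

```text
time: 2.1
tool_pos: [0.5361, -0.3139, 0.3404]
eef_rot: [-180.0, 0.0, 60.1]
force: [0.0, -1.1, -0.9]
width: 0.994
finger_force: 0.0
```

Call:
{"op": "servo_tool", "data": {"rows": [[[1, -0.02, -0.1], [0, 0, -0.27], 0], [[1, -0.02, -0.1], [0, 0, -0.27], 0], [[1, -0.02, -0.1], [0, 0, -0.27], 0], [[1, -0.02, -0.1], [0, 0, -0.27], 0], [[1, -0.02, -0.1], [0, 0, -0.27], 0], [[1, -0.02, -0.1], [0, 0, -0.27], 0], [[1, -0.02, -0.1], [0, 0, -0.27], 0], [[1, -0.02, -0.1], [0, 0, -0.27], 0]]}}

```text
time: 2.77
tool_pos: [0.5966, -0.1663, 0.3564]
eef_rot: [180.0, 0.0, 74.9]
force: [-0.6, 0.1, -0.0]
width: 1.002
finger_force: 0.0
```

Call:
{"op": "servo_tool", "data": {"rows": [[[1, -0.02, -0.1], [0, 0, -0.27], 0], [[1, -0.02, -0.1], [0, 0, -0.27], 0], [[1, -0.02, -0.1], [0, 0, -0.27], 0], [[1, -0.02, -0.1], [0, 0, -0.27], 0], [[1, -0.02, -0.1], [0, 0, -0.27], 0], [[1, -0.02, -0.1], [0, 0, -0.27], 0], [[1, -0.02, -0.1], [0, 0, -0.27], 0], [[1, -0.02, -0.1], [0, 0, -0.27], 0]]}}

```text
time: 3.43
tool_pos: [0.6172, -0.008, 0.3724]
eef_rot: [180.0, 0.0, 89.8]
force: [0.2, -0.1, -0.1]
width: 1.0
finger_force: 0.0
```

Call:
{"op": "servo_tool", "data": {"rows": [[[1, 0, 0], [0, 0, -0.9], 0], [[1, 0, 0], [0, 0, -0.9], 0.4], [[0.5, 0, 0], [0, 0, -0.9], 0.5], [[0, 0, 0], [0, 0, -0.9], 0.5], [[0, 0, 0], [0, 0, -0.9], 0.5], [[0, 0, 0], [0, 0, -0.9], 0.5], [[0, 0, 0], [0, 0, -0.9], 0.5], [[0, 0, 0], [0, 0, -0.9], 0.5]]}}

```text
time: 4.1
tool_pos: [0.6131, 0.0407, 0.3724]
eef_rot: [-180.0, 0.0, 139.5]
force: [0.2, -0.6, 0.5]
width: 0.544
finger_force: 0.0
```

```bash
python3 -c "
from h import *
import cv2
s=st();go([.6222,.1965,.37],[180,0,194.5],8)
i=r.camera_info('wrist');im=r.capture('wrist');cv2.imwrite('pics/w1.png',im)
print('head proj',proj('wrist',[.5365,.1755,.27],i),'tip',proj('wrist',[.648,.206,.264],i))"
```

```text
t 4.1 pos [0.6131 0.0407 0.3724] rpy [-180.     0.   139.5] q [ 15.9  25.6 -37.4  82.3  15.6  77.4  27.4] F [ 0.2 -0.6  0.5] w 0.544 ff 0.0
8 rows of [0.23, 0.99, 0.01] [-0.0, 0.0, -1.0]
head proj [402.57912226  -1.5927031 ] tip [531.23419816 112.77296654]
```

View pics/w1.png

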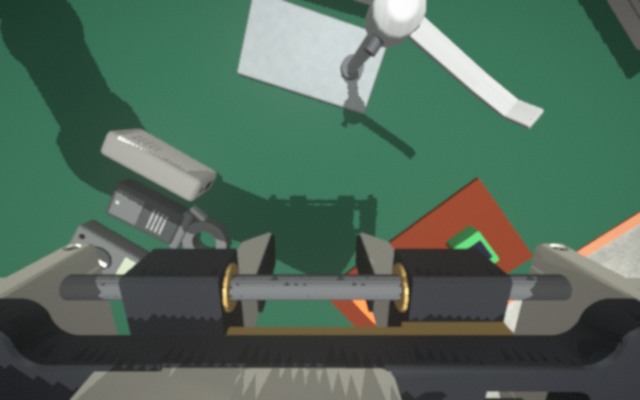

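The wrist view shows the swivel head at (397,10), the hook arm to its tip at ~(535,117), the foot at (310,55), and the meter at (165,215), all matching my estimates to a few pixels.

```bash
python3 -c "
from h import *
i=r.camera_info('wrist')
for p,z in(((535,116),.262),((505,103),.252),((465,66),.252),((397,9),.262)):print(onz('wrist',*p,z,i).round(4))
t=onz('wrist',535,116,.262,i);b=onz('wrist',465,66,.252,i)
for c in([.5365,.1755],):
  for x in(t,b):
    d=x[:2]-c;print(np.degrees(np.arctan2(d[1],d[0])),np.linalg.norm(d))
"
```

```text
[0.6513 0.2081 0.262 ]
[0.6342 0.2014 0.252 ]
[0.5948 0.1922 0.252 ]
[0.5373 0.1721 0.262 ]
15.842333105887464 0.11929625424909616
15.95117523707228 0.060616774733995696
```

Call:
{"op": "servo_tool", "data": {"rows": [[[0.23, 0.99, 0], [0, 0, -1], 0.6], [[0.23, 0.99, 0], [0, 0, -1], 0.6], [[0.23, 0.99, 0], [0, 0, -1], 0.6], [[0.23, 0.99, 0], [0, 0, -1], 0.6], [[0.23, 0.99, 0], [0, 0, -1], 0.6], [[0.23, 0.99, 0], [0, 0, -1], 0.6], [[0.23, 0.99, 0], [0, 0, -1], 0.6], [[0.23, 0.99, 0], [0, 0, -1], 0.6]]}}

```text
time: 4.82
tool_pos: [0.6233, 0.1976, 0.3721]
eef_rot: [180.0, -0.0, -165.7]
force: [0.1, -0.2, 0.4]
width: 0.401
finger_force: 0.0
```

Call:
{"op": "servo_tool", "data": {"rows": [[[0, 0.05, 0.95], [0, 0, -0.1], 0.6], [[0, 0.05, 0.95], [0, 0, -0.1], 0.6], [[0, 0, 0.95], [0, 0, 0], 0.6], [[0, 0, 0.95], [0, 0, 0], 0.6], [[0, 0, 0], [0, 0, 0], 0.8], [[0, 0, 0], [0, 0, 0], 0.8], [[0, 0, 0], [0, 0, 0], 0.8], [[0, 0, 0], [0, 0, 0], 0.8]], "squeeze": 5}}

```text
time: 5.48
tool_pos: [0.6234, 0.1986, 0.2979]
eef_rot: [180.0, 0.1, -164.5]
force: [0.1, 0.2, -0.8]
width: 0.209
finger_force: 0.0
```

```bash
python3 -c "
from h import *
st()"
```

```text
t 5.48 pos [0.6234 0.1986 0.2979] rpy [ 1.7997e+02  1.2000e-01 -1.6455e+02] q [  6.8  35.5 -48.7  82.4  27.   74.1  61.6] F [ 0.1  0.2 -0.8] w 0.209 ff 0.0
```

Call:
{"op": "servo_tool", "data": {"rows": [[[0.02, -0.4, 0], [0, 0, 0.75], 0.8], [[0.02, -0.4, 0], [0, 0, 0.75], 0.8], [[0.02, -0.4, 0], [0, 0, 0.75], 0.8], [[0.02, -0.4, 0], [0, 0, 0.75], 0.8], [[0.02, -0.4, 0], [0, 0, 0.75], 0.8], [[0.02, -0.4, 0], [0, 0, 0.75], 0.8], [[0.02, -0.4, 0], [0, 0, 0.75], 0.8], [[0.02, -0.4, 0], [0, 0, 0.75], 0.8]]}}

```text
time: 6.15
tool_pos: [0.6178, 0.1357, 0.2978]
eef_rot: [179.9, 0.1, 153.9]
force: [2.2, 0.6, -1.0]
width: 0.202
finger_force: 0.8
```

Call:
{"op": "servo_tool", "data": {"rows": [[[0.02, -0.4, 0], [0, 0, 0.75], 0.8], [[0.02, -0.4, 0], [0, 0, 0.75], 0.8], [[0.02, -0.4, 0], [0, 0, 0.75], 0.8], [[0.02, -0.4, 0], [0, 0, 0.75], 0.8], [[0.02, -0.4, 0], [0, 0, 0.75], 0.8], [[0.02, -0.4, 0], [0, 0, 0.75], 0.8], [[0.02, -0.4, 0], [0, 0, 0.75], 0.8], [[0.02, -0.4, 0], [0, 0, 0.75], 0.8]]}}

```text
time: 6.82
tool_pos: [0.5721, 0.0924, 0.2979]
eef_rot: [179.8, 0.0, 112.7]
force: [2.0, 0.2, -0.4]
width: 0.204
finger_force: 0.8
```

```bash
python3 -c "
from h import *
s=st();d=s['tool_pos'][:2]-[.537,.1755];print(np.degrees(np.arctan2(d[1],d[0])),np.linalg.norm(d))"
```

```text
t 6.82 pos [0.5721 0.0924 0.2979] rpy [1.7981e+02 5.0000e-02 1.1268e+02] q [  7.9  23.7 -31.2  94.4  13.3  65.4  -4. ] F [ 2.   0.2 -0.4] w 0.204 ff 0.7744680438190699
-67.09277820060083 0.09018680872184553
```

Call:
{"op": "servo_tool", "data": {"rows": [[[0.02, -0.39, 0], [0, 0, 0.73], 0.8], [[0.02, -0.39, 0], [0, 0, 0.73], 0.8], [[0.02, -0.39, 0], [0, 0, 0.73], 0.8], [[0.02, -0.39, 0], [0, 0, 0.73], 0.8], [[0.02, -0.39, 0], [0, 0, 0.73], 0.8], [[0.02, -0.39, 0], [0, 0, 0.73], 0.8], [[0.02, -0.39, 0], [0, 0, 0.73], 0.8], [[0.02, -0.39, 0], [0, 0, 0.73], 0.8]]}}

```text
time: 7.48
tool_pos: [0.5107, 0.09, 0.2978]
eef_rot: [179.8, -0.1, 72.5]
force: [2.0, 0.5, 0.3]
width: 0.2
finger_force: 0.7
```

Call:
{"op": "servo_tool", "data": {"rows": [[[0.02, -0.39, 0], [0, 0, 0.73], 0.8], [[0.02, -0.39, 0], [0, 0, 0.73], 0.8], [[0.02, -0.39, 0], [0, 0, 0.73], 0.8], [[0.02, -0.39, 0], [0, 0, 0.73], 0.8], [[0.02, -0.39, 0], [0, 0, 0.73], 0.8], [[0.02, -0.39, 0], [0, 0, 0.73], 0.8], [[0.02, -0.39, 0], [0, 0, 0.73], 0.8], [[0.02, -0.39, 0], [0, 0, 0.73], 0.8]]}}

```text
time: 8.15
tool_pos: [0.4624, 0.1279, 0.2978]
eef_rot: [179.9, -0.2, 32.4]
force: [1.8, 0.3, -0.1]
width: 0.201
finger_force: 0.8
```

```bash
python3 -c "
from h import *
s=st();d=s['tool_pos'][:2]-[.537,.1755];print(np.degrees(np.arctan2(d[1],d[0])),np.linalg.norm(d))"
```

```text
t 8.15 pos [0.4624 0.1279 0.2978] rpy [179.93  -0.19  32.41] q [ -5.3  12.5 -19.6 108.1   4.9  60.  -84.5] F [ 1.8  0.3 -0.1] w 0.201 ff 0.7980992272496223
-147.4690844740632 0.08852086818727124
```

Call:
{"op": "servo_tool", "data": {"rows": [[[0, 0, 0], [0, 0, 0], 0.6], [[0, 0, 0], [0, 0, 0], 0.6], [[0, 0, -0.6], [0, 0, 0], 0.6], [[0, 0, -0.9], [0, 0, 0], 0.6], [[0, 0, -0.9], [0, 0, 0], 0.6], [[0, 0, -0.9], [0, 0, 0], 0.6], [[0, 0, -0.9], [0, 0, 0], 0.6], [[0, 0, 0], [0, 0, 0], 0.6]]}}

```text
time: 8.82
tool_pos: [0.4632, 0.1274, 0.384]
eef_rot: [179.9, -0.3, 32.8]
force: [-0.3, 0.4, 1.4]
width: 0.397
finger_force: 0.0
```

```bash
python3 -c "
from h import *
import cv2
st();go([.5,-.06,.38],[180,0,85],12)
im=r.capture('scene');cv2.imwrite('pics/s2.png',im)
c=[.537,.1755];a=np.radians(-146.4)
print(proj('scene',[c[0]+.115*np.cos(a),c[1]+.115*np.sin(a),.26]))
"
```

```text
t 8.82 pos [0.4632 0.1274 0.384 ] rpy [179.91  -0.32  32.81] q [ -4.7   8.6 -19.6 100.1   3.1  71.5 -82.2] F [-0.3  0.4  1.4] w 0.397 ff 0.0
12 rows of [-0.59, 0.58, 0.02] [0.0, -0.0, -0.63]
[312.98858873 143.72453949]
```

View pics/s2.png

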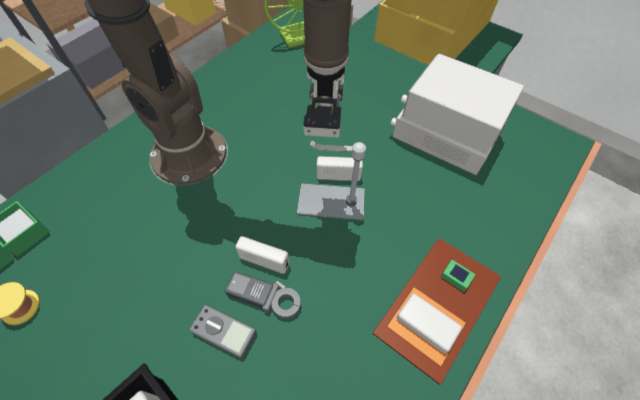

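The hook's tip is now at (313,145) as predicted, parallel to the foot's long side. Next I test, in the air, how far the tool can tilt sideways.

Call:
{"op": "servo_tool", "data": {"rows": [[[-0.6, 0.6, 0], [0, 0, -0.63], 0.2], [[-0.6, 0.6, 0], [0, 0, -0.63], 0.2], [[-0.6, 0.6, 0], [0, 0, -0.63], 0.2], [[-0.6, 0.6, 0], [0, 0, -0.63], 0.2], [[-0.6, 0.6, 0], [0, 0, -0.63], 0.2], [[-0.6, 0.6, 0], [0, 0, -0.63], 0.2], [[-0.6, 0.6, 0], [0, 0, -0.63], 0.2], [[-0.6, 0.6, 0], [0, 0, -0.63], 0.2]]}}

```text
time: 9.53
tool_pos: [0.4681, -0.0076, 0.3796]
eef_rot: [-180.0, 0.0, 67.6]
force: [0.3, -0.4, -0.2]
width: 0.798
finger_force: 0.0
```

Call:
{"op": "servo_tool", "data": {"rows": [[[-0.6, 0.6, 0], [0, 0, -0.63], 0.2], [[-0.6, 0.6, 0], [0, 0, -0.63], 0.2], [[-0.6, 0.6, 0], [0, 0, -0.63], 0.2], [[-0.6, 0.6, 0], [0, 0, -0.63], 0.2], [[0, 0, 0], [0, 1, 0], 0.2], [[0, 0, 0], [0, 1, 0], 0.2], [[0, 0, 0], [0, 1, 0], 0.2], [[0, 0, 0], [0, 1, 0], 0.2]]}}

```text
time: 10.2
tool_pos: [0.5014, -0.0663, 0.3805]
eef_rot: [179.8, -27.8, 84.8]
force: [0.2, 0.3, -1.1]
width: 0.799
finger_force: 0.0
```

Call:
{"op": "servo_tool", "data": {"rows": [[[0, 0, 0], [0, 1, 0], 0.2], [[0, 0, 0], [0, 1, 0], 0.2], [[0, 0, 0], [0, 1, 0], 0.2], [[0, 0, 0], [0, 1, 0], 0.2], [[0, 0, 0], [0, 1, 0], 0.2], [[0, 0, 0], [0, 1, 0], 0.2], [[0, 0, 0], [0, 1, 0], 0.2], [[0, 0, 0], [0, 1, 0], 0.2]]}}

```text
time: 10.87
tool_pos: [0.5011, -0.0671, 0.3797]
eef_rot: [179.1, -82.8, 85.4]
force: [0.5, 1.0, -1.7]
width: 0.801
finger_force: 0.0
```

```bash
python3 -c "
from h import *
s=st();print(Rn.from_euler('xyz',s['eef_rot'],degrees=True).as_matrix().round(2))
"
```

```text
t 10.87 pos [ 0.5011 -0.0671  0.3797] rpy [179.09 -82.8   85.38] q [ 47.5  35.6 -21.2 102.8 -59.1  93.1  46.5] F [ 0.5  1.  -1.7] w 0.801 ff 0.0
[[ 0.01  1.    0.1 ]
 [ 0.12 -0.1   0.99]
 [ 0.99  0.   -0.13]]
```

```bash
python3 -c "
from h import *
s=r.get_state();go([.51,-.17,.33],[180,0,50],14)
go([.5,-.215,.24],[180,0,17.5],8,([.51,-.17,.33],[180,0,50]))
"
```

```text
14 rows of [-0.39, 0.19, -0.13] [-0.26, -0.83, 0.29]
8 rows of [-0.22, 0.19, 0.56] [0.0, -0.0, 0.59]
```

Call:
{"op": "servo_tool", "data": {"rows": [[[-0.39, 0.19, -0.13], [-0.26, -0.83, 0.29], 0.2], [[-0.39, 0.19, -0.13], [-0.26, -0.83, 0.29], 0.2], [[-0.39, 0.19, -0.13], [-0.26, -0.83, 0.29], 0.2], [[-0.39, 0.19, -0.13], [-0.26, -0.83, 0.29], 0.2], [[-0.39, 0.19, -0.13], [-0.26, -0.83, 0.29], 0.2], [[-0.39, 0.19, -0.13], [-0.26, -0.83, 0.29], 0.2], [[-0.39, 0.19, -0.13], [-0.26, -0.83, 0.29], 0.2]]}}

```text
time: 11.45
tool_pos: [0.5154, -0.1096, 0.337]
eef_rot: [-171.8, -40.7, 61.8]
force: [-0.9, 0.5, -0.4]
width: 0.802
finger_force: 0.0
```

Call:
{"op": "servo_tool", "data": {"rows": [[[-0.39, 0.19, -0.13], [-0.26, -0.83, 0.29], 0.2], [[-0.39, 0.19, -0.13], [-0.26, -0.83, 0.29], 0.2], [[-0.39, 0.19, -0.13], [-0.26, -0.83, 0.29], 0.2], [[-0.39, 0.19, -0.13], [-0.26, -0.83, 0.29], 0.2], [[-0.39, 0.19, -0.13], [-0.26, -0.83, 0.29], 0.2], [[-0.39, 0.19, -0.13], [-0.26, -0.83, 0.29], 0.2], [[-0.39, 0.19, -0.13], [-0.26, -0.83, 0.29], 0.2]]}}

```text
time: 12.03
tool_pos: [0.5091, -0.1705, 0.3308]
eef_rot: [179.5, 0.2, 50.2]
force: [-0.2, 0.3, -0.1]
width: 0.802
finger_force: 0.0
```

Call:
{"op": "servo_tool", "data": {"rows": [[[-0.22, 0.19, 0.56], [0, 0, 0.59], 0.2], [[-0.22, 0.19, 0.56], [0, 0, 0.59], 0.2], [[-0.22, 0.19, 0.56], [0, 0, 0.59], 0.2], [[-0.22, 0.19, 0.56], [0, 0, 0.59], 0.2], [[-0.22, 0.19, 0.56], [0, 0, 0.59], 0.2], [[-0.22, 0.19, 0.56], [0, 0, 0.59], 0.2], [[-0.22, 0.19, 0.56], [0, 0, 0.59], 0.2], [[-0.22, 0.19, 0.56], [0, 0, 0.59], 0.2]]}}

```text
time: 12.7
tool_pos: [0.4988, -0.215, 0.24]
eef_rot: [179.7, -0.2, 17.7]
force: [0.5, 0.2, -0.2]
width: 0.804
finger_force: 0.0
```

```bash
python3 -c "
from h import *
import cv2
st()
i=r.camera_info('wrist');im=r.capture('wrist');cv2.imwrite('pics/w3.png',im)
import pickle;pickle.dump(i,open('w3.pkl','wb'))
print(proj('wrist',[.591,-.189,.03],i))"
```

```text
t 12.7 pos [ 0.4988 -0.215   0.24  ] rpy [179.74  -0.19  17.7 ] q [ 13.   20.1   6.1 106.1  -2.4  53.7 -52.2] F [ 0.5  0.2 -0.2] w 0.804 ff 0.0
[317.97183966  97.78142195]
```

View pics/w3.png

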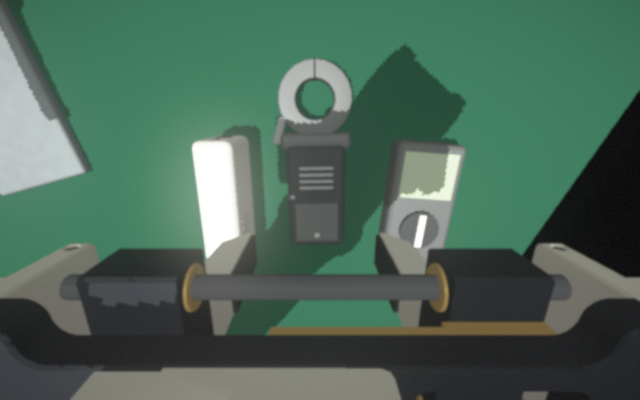

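The wrist view shows the ring's centre at (315,96), the handle running straight down to its bottom end at (318,243), the charger's top at (195-250,140+) and the multimeter at (390-465).

```bash
python3 -c "
from h import *
import pickle;i=pickle.load(open('w3.pkl','rb'))
f=lambda u,v,z:onz('wrist',u,v,z,i)[:2]
a=f(315,96,.03);b=f(318,241,.036);L=f(288,200,.038);R=f(345,200,.038)
d=a-b;th=np.arctan2(d[1],d[0]);u=np.array([np.cos(th),np.sin(th)]);n=np.array([-u[1],u[0]])
print(a,b,np.linalg.norm(d),np.degrees(th))
c=a-.075*u;print('centre',c)
for nm,p in dict(L=L,R=R,chR=f(250,200,.076),chfloor=f(250,240,.0),muL=f(385,200,.034)).items():print(nm,((p-c)@n).round(4),((p-c)@u).round(4))
go([*(c-0*u),.085],[180,0,np.degrees(th)],8)
"
```

```text
[ 0.59169916 -0.18561612] [ 0.44249824 -0.23682037] 0.15774279545794526 18.941703978200515
centre [ 0.52076046 -0.20996156]
L 0.032 -0.0318
R -0.0305 -0.0333
chR 0.0643 -0.0194
chfloor 0.0875 -0.0962
muL -0.0755 -0.0356
8 rows of [0.15, 0.01, 0.96] [0.0, -0.0, -0.03]
```

Call:
{"op": "servo_tool", "data": {"rows": [[[0.15, 0, 0.98], [0, 0, -0.1], 0.2], [[0.15, 0, 0.98], [0, 0, -0.05], 0.2], [[0.15, 0, 0.98], [0, 0, 0], 0.2], [[0.15, 0, 0.98], [0, 0, 0], 0.2], [[0.15, 0, 0.98], [0, 0, 0], 0.2], [[0.15, 0, 0.98], [0, 0, 0], 0.2], [[0.15, 0, 0.98], [0, 0, 0], 0.2], [[0.15, 0, 0.98], [0, 0, 0], 0.2]]}}

```text
time: 13.42
tool_pos: [0.5229, -0.2073, 0.0834]
eef_rot: [179.7, -0.2, 19.0]
force: [0.0, 0.1, -0.1]
width: 0.802
finger_force: 0.0
```

Call:
{"op": "servo_tool", "data": {"rows": [[[0, 0, 0], [0, 0, 0], 0.2], [[0, 0, 0], [0, 0, 0], 0.6], [[0, 0, 0], [0, 0, 0], 0.6], [[0, 0, 0], [0, 0, 0], 0.6], [[0, 0, 0], [0, 0, 0], 0.6]], "squeeze": 30}}

```text
time: 13.83
tool_pos: [0.5232, -0.2077, 0.0856]
eef_rot: [179.7, -0.3, 18.8]
force: [0.1, 0.3, -1.7]
width: 0.671
finger_force: 30.0
```

Call:
{"op": "servo_tool", "data": {"rows": [[[0, 0, -0.3], [0, 0, 0], 0.6], [[0, 0, -0.6], [0, 0, 0], 0.6], [[0, 0, -0.9], [0, 0, 0], 0.6], [[0, 0, -0.9], [0, 0, 0], 0.6], [[0, 0, -0.9], [0, 0, 0], 0.6], [[0, 0, -0.9], [0, 0, 0], 0.6], [[0, 0, -0.9], [0, 0, 0], 0.6], [[0, 0, -0.9], [0, 0, 0], 0.6]]}}

```text
time: 14.5
tool_pos: [0.5219, -0.2069, 0.2123]
eef_rot: [179.7, -0.3, 18.8]
force: [0.7, 0.1, -2.6]
width: 0.672
finger_force: 30.0
```

```bash
python3 -c "
from h import *
st()"
```

```text
t 14.5 pos [ 0.5219 -0.2069  0.2123] rpy [179.69  -0.26  18.83] q [ 12.   23.4   5.6 105.4  -2.7  50.9 -52.4] F [ 0.7  0.1 -2.6] w 0.672 ff 29.992535412311554
```

```bash
python3 -c "
from h import *
print([onz('scene',*p,0)[:2].round(3) for p in((437,240),(499,277),(440,376),(376,328))])
go([.655,-.1,.24],[180,0,80],12)
s=r.get_state()
R=Rn.from_euler('z',80,degrees=True).as_matrix()@np.array([[0,0,1],[0,-1,0],[1,0,0]]) 
e=Rn.from_matrix(R).as_euler('xyz',degrees=True);print(R,e)
go([.655,-.08,.16],e,14,([.655,-.1,.24],[180,0,80]))
"
```

```text
[array([0.805, 0.226]), array([0.992, 0.231]), array([ 0.985, -0.09 ]), array([ 0.805, -0.091])]
12 rows of [0.74, 0.11, -0.11] [0.01, -0.0, -0.74]
[[ 0.          0.98480775  0.17364818]
 [ 0.         -0.17364818  0.98480775]
 [ 1.          0.          0.        ]] [-100.  -90.    0.]
14 rows of [-0.15, -0.01, 0.29] [0.0, 0.93, -0.0]<sys>:0: UserWarning: Gimbal lock detected. Setting third angle to zero since it is not possible to uniquely determine all angles.
```

```bash
python3 -c "
from h import *
go([.655,-.02,.24],[180,0,80],16)
go([.655,0,.16],[-100,-90,0],14,([.655,-.02,.24],[180,0,80]))
"
```

```text
16 rows of [0.75, -0.09, -0.09] [0.0, -0.0, -0.56]
14 rows of [-0.15, -0.01, 0.29] [0.0, 0.93, 0.0]
```

Call:
{"op": "servo_tool", "data": {"rows": [[[0.75, -0.09, -0.09], [0, 0, -0.56], 0.6], [[0.75, -0.09, -0.09], [0, 0, -0.56], 0.6], [[0.75, -0.09, -0.09], [0, 0, -0.56], 0.6], [[0.75, -0.09, -0.09], [0, 0, -0.56], 0.6], [[0.75, -0.09, -0.09], [0, 0, -0.56], 0.6], [[0.75, -0.09, -0.09], [0, 0, -0.56], 0.6], [[0.75, -0.09, -0.09], [0, 0, -0.56], 0.6], [[0.75, -0.09, -0.09], [0, 0, -0.56], 0.6]]}}

```text
time: 15.17
tool_pos: [0.615, -0.1313, 0.2261]
eef_rot: [179.6, -0.0, 49.8]
force: [0.3, 0.8, -1.7]
width: 0.673
finger_force: 30.0
```

Call:
{"op": "servo_tool", "data": {"rows": [[[0.75, -0.09, -0.09], [0, 0, -0.56], 0.6], [[0.75, -0.09, -0.09], [0, 0, -0.56], 0.6], [[0.75, -0.09, -0.09], [0, 0, -0.56], 0.6], [[0.75, -0.09, -0.09], [0, 0, -0.56], 0.6], [[0.75, -0.09, -0.09], [0, 0, -0.56], 0.6], [[0.75, -0.09, -0.09], [0, 0, -0.56], 0.6], [[0.75, -0.09, -0.09], [0, 0, -0.56], 0.6], [[0.75, -0.09, -0.09], [0, 0, -0.56], 0.6]]}}

```text
time: 15.83
tool_pos: [0.6556, -0.0189, 0.2403]
eef_rot: [179.6, 0.2, 80.6]
force: [-0.6, -1.1, -2.0]
width: 0.673
finger_force: 30.0
```

Call:
{"op": "servo_tool", "data": {"rows": [[[-0.15, 0, 0.29], [0, 0.93, 0], 0.6], [[-0.15, 0, 0.29], [0, 0.93, 0], 0.6], [[-0.15, 0, 0.29], [0, 0.93, 0], 0.6], [[-0.15, 0, 0.29], [0, 0.93, 0], 0.6], [[-0.15, 0, 0.29], [0, 0.93, 0], 0.6], [[-0.15, 0, 0.29], [0, 0.93, 0], 0.6], [[-0.15, 0, 0.29], [0, 0.93, 0], 0.6]]}}

```text
time: 16.42
tool_pos: [0.6552, -0.0274, 0.1965]
eef_rot: [179.2, -44.8, 80.9]
force: [0.6, 0.8, -3.9]
width: 0.668
finger_force: 30.0
```

Call:
{"op": "servo_tool", "data": {"rows": [[[-0.15, 0, 0.29], [0, 0.93, 0], 0.6], [[-0.15, 0, 0.29], [0, 0.93, 0], 0.6], [[-0.15, 0, 0.29], [0, 0.93, 0], 0.6], [[-0.15, 0, 0.29], [0, 0.93, 0], 0.6], [[-0.15, 0, 0.29], [0, 0.93, 0], 0.6], [[-0.15, 0, 0.29], [0, 0.93, 0], 0.6], [[-0.15, 0, 0.29], [0, 0.93, 0], 0.6]]}}

```text
time: 17.0
tool_pos: [0.66, -0.0019, 0.1586]
eef_rot: [141.0, -89.3, 119.2]
force: [-0.7, -0.0, -2.4]
width: 0.671
finger_force: 30.0
```

```bash
python3 -c "
from h import *
import cv2
s=st();print(Rn.from_euler('xyz',s['eef_rot'],degrees=True).as_matrix().round(3))
a=r.capture('scene')[100:330,250:470];b=r.capture('side')[130:330,180:400]
o=np.zeros((460,800,3),np.uint8);o[:418,:400]=cv2.resize(a,(400,418));o[:364,400:]=cv2.resize(b,(400,364));cv2.imwrite('pics/c4.png',o)"
```

```text
t 17.0 pos [ 0.66   -0.0019  0.1586] rpy [141.   -89.32 119.22] q [ 50.9  73.  -50.2  89.8 -44.5  62.7  43.5] F [-0.7 -0.  -2.4] w 0.671 ff 29.99540627002716
[[-0.006  0.985  0.17 ]
 [ 0.01  -0.17   0.985]
 [ 1.     0.007 -0.009]]
```

View pics/c4.png

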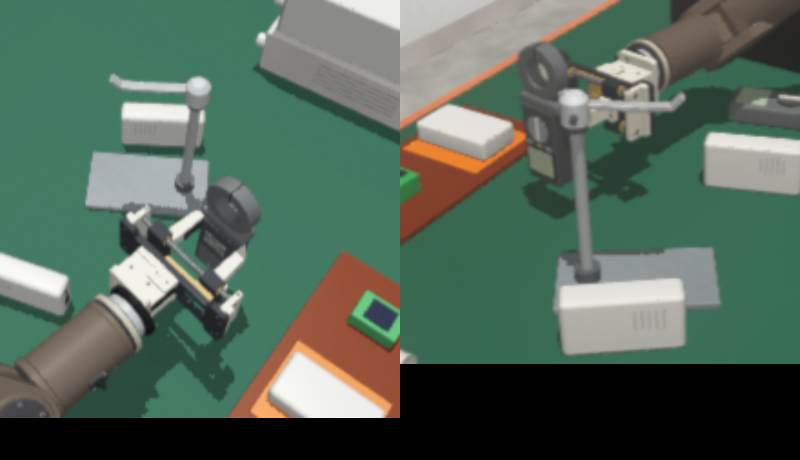

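The meter hangs upright in the gripper, ring up, display facing +y (side crop ~(540,110)); the chargers and multimeter are untouched. Lowering it onto its bottom end.

Call:
{"op": "servo_tool", "data": {"rows": [[[-0.55, 0, 0], [0, 0, 0], 0.6], [[-0.55, 0, 0], [0, 0, 0], 0.6], [[-0.55, 0, 0], [0, 0, 0], 0.6], [[-0.55, 0, 0], [0, 0, 0], 0.6], [[-0.55, 0, 0], [0, 0, 0], 0.6], [[-0.3, 0, 0], [0, 0, 0], 0.6], [[-0.15, 0, 0], [0, 0, 0], 0.6]]}}

```text
time: 17.68
tool_pos: [0.6597, -0.0005, 0.0943]
eef_rot: [156.0, -89.2, 104.4]
force: [0.0, 0.8, -1.4]
width: 0.672
finger_force: 30.0
```

```bash
python3 -c "
from h import *
s=st();print(Rn.from_euler('xyz',s['eef_rot'],degrees=True).as_matrix().round(3))"
```

```text
t 17.68 pos [ 6.597e-01 -5.000e-04  9.430e-02] rpy [156.03 -89.22 104.4 ] q [ 49.8  78.2 -48.1  87.7 -42.5  62.4  46.5] F [ 0.   0.8 -1.4] w 0.672 ff 29.995052218437195
[[-0.003  0.986  0.166]
 [ 0.013 -0.166  0.986]
 [ 1.     0.005 -0.012]]
```

Call:
{"op": "servo_tool", "data": {"rows": [[[-0.12, 0, 0], [0, 0, 0], 0.6], [[-0.12, 0, 0], [0, 0, 0], 0.6], [[-0.06, 0, 0], [0, 0, 0], 0.6], [[0, 0, 0], [0, 0, 0], 0.6]]}}

```text
time: 18.02
tool_pos: [0.6601, -0.0002, 0.0923]
eef_rot: [130.5, -89.4, 129.9]
force: [-2.6, -3.1, 5.9]
width: 0.674
finger_force: 30.0
```

Call:
{"op": "servo_tool", "data": {"rows": [[[-0.05, 0, 0], [0, 0, 0], 0.6], [[-0.05, 0, 0], [0, 0, 0], 0.6], [[0, 0, 0], [0, 0, 0], 0.6]]}}

```text
time: 18.27
tool_pos: [0.6601, -0.0001, 0.0921]
eef_rot: [113.7, -89.5, 146.8]
force: [-4.1, -6.1, 11.7]
width: 0.669
finger_force: 30.0
```

Call:
{"op": "servo_tool", "data": {"rows": [[[0.12, 0, 0], [0, 0, 0], 0.6], [[0.1, 0, 0], [0, 0, 0], 0.6], [[0, 0, 0], [0, 0, 0], 0.32], [[0, 0, 0], [0, 0, 0], 0.25], [[0, 0, 0], [0, 0, 0], 0.15], [[0, 0, 0], [0, 0, 0], 0.15]], "squeeze": 10}}

```text
time: 18.77
tool_pos: [0.6598, -0.0003, 0.0918]
eef_rot: [151.1, -89.3, 109.3]
force: [0.5, 0.5, -0.7]
width: 0.83
finger_force: 0.0
```

Call:
{"op": "servo_tool", "data": {"rows": [[[0, 0, -0.3], [0, 0, 0], 0.15], [[0, 0, -0.6], [0, 0, 0], 0.15], [[0, 0, -0.9], [0, 0, 0], 0.15], [[0, 0, -0.9], [0, 0, 0], 0.15], [[0, 0, -0.9], [0, 0, 0], 0.15], [[0, 0, -0.9], [0, 0, 0], 0.15], [[0, 0, 0], [0, 0, 0], 0.15]]}}

```text
time: 19.35
tool_pos: [0.6451, -0.0949, 0.0917]
eef_rot: [156.6, -89.1, 103.4]
force: [0.4, -1.0, -1.6]
width: 0.85
finger_force: 0.0
```

```bash
python3 -c "
from h import *
import cv2
s=st()
a=r.capture('scene');b=r.capture('side');cv2.imwrite('pics/s5.png',a);cv2.imwrite('pics/d5.png',b)
a=a[140:260,320:440];b=b[130:230,220:340]
o=np.zeros((400,800,3),np.uint8);o[:,:400]=cv2.resize(a,(400,400),interpolation=2);o[:333,400:]=cv2.resize(b,(400,333),interpolation=2);cv2.imwrite('pics/c5.png',o)"
```

```text
t 19.35 pos [ 0.6451 -0.0949  0.0917] rpy [156.64 -89.09 103.44] q [ 54.4  77.9 -45.   82.3 -39.1  71.6  43.8] F [ 0.4 -1.  -1.6] w 0.85 ff 0.0
```

View pics/c5.png

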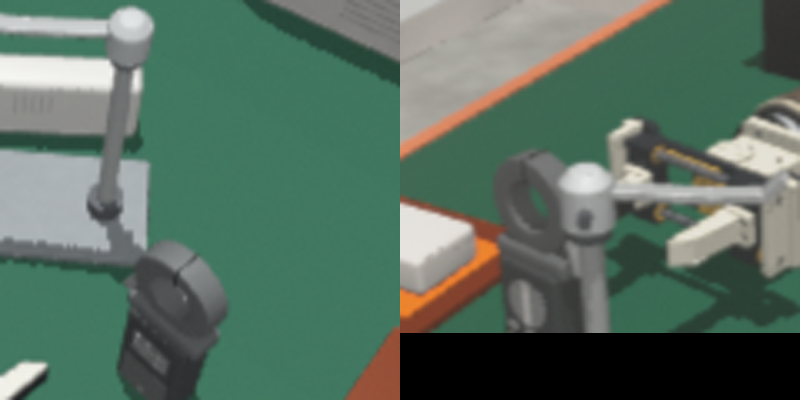

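The meter stands upright by itself, ring at the top; ring opening at scene (371.3,225.8) and side (260.8,188.2).

```bash
python3 -c "
from h import *
print(two('scene',(371,225.6),'side',(260.8,188.2)))
for n in('scene','side'):print(n,proj(n,[.671,.065,.16]))
s=r.get_state();p=s['tool_pos'];e=s['eef_rot']
go([.672,.065,.33],[180,0,80.4],16,(p+[0,0,.18],e))
"
```

```text
(array([0.66755961, 0.06061583, 0.16546717]), np.float64(0.006949046701460847))
scene [374.3080366  226.18033961]
side [260.19527868 190.7358137 ]
16 rows of [0.52, 0.0, 0.27] [0.0, -0.81, 0.0]
```

Call:
{"op": "servo_tool", "data": {"rows": [[[1, 0, 0], [0, 0, 0], 0], [[1, 0, 0], [0, 0, 0], 0], [[1, 0, 0], [0, 0, 0], 0], [[1, 0, 0], [0, 0, 0], 0], [[1, 0, 0], [0, 0, 0], 0], [[1, 0, 0], [0, 0, 0], 0], [[1, 0, 0], [0, 0, 0], 0], [[1, 0, 0], [0, 0, 0], 0]]}}

```text
time: 20.12
tool_pos: [0.6438, -0.0861, 0.2539]
eef_rot: [151.4, -89.3, 109.1]
force: [1.1, -0.8, -0.3]
width: 1.001
finger_force: 0.0
```

```bash
python3 -c "
from h import *
st()
go([.672,.065,.33],[180,0,80.4],16)
"
```

```text
t 20.12 pos [ 0.6438 -0.0861  0.2539] rpy [151.43 -89.33 109.09] q [ 56.3  65.1 -50.   86.4 -44.2  73.2  35.6] F [ 1.1 -0.8 -0.3] w 1.001 ff 0.0
16 rows of [0.55, 0.01, 0.21] [0.0, -0.81, 0.0]
```

Call:
{"op": "servo_tool", "data": {"rows": [[[0.55, 0, 0.21], [0, -0.81, 0], 0], [[0.55, 0, 0.21], [0, -0.81, 0], 0], [[0.55, 0, 0.21], [0, -0.81, 0], 0], [[0.55, 0, 0.21], [0, -0.81, 0], 0], [[0.55, 0, 0.21], [0, -0.81, 0], 0], [[0.55, 0, 0.21], [0, -0.81, 0], 0], [[0.55, 0, 0.21], [0, -0.81, 0], 0], [[0.55, 0, 0.21], [0, -0.81, 0], 0]]}}

```text
time: 20.78
tool_pos: [0.6534, -0.0268, 0.3231]
eef_rot: [179.4, -44.6, 80.8]
force: [0.6, -0.0, -0.5]
width: 1.0
finger_force: 0.0
```

Call:
{"op": "servo_tool", "data": {"rows": [[[0.55, 0, 0.21], [0, -0.81, 0], 0], [[0.55, 0, 0.21], [0, -0.81, 0], 0], [[0.55, 0, 0.21], [0, -0.81, 0], 0], [[0.55, 0, 0.21], [0, -0.81, 0], 0], [[0.55, 0, 0.21], [0, -0.81, 0], 0], [[0.55, 0, 0.21], [0, -0.81, 0], 0], [[0.55, 0, 0.21], [0, -0.81, 0], 0], [[0.55, 0, 0.21], [0, -0.81, 0], 0]]}}

```text
time: 21.45
tool_pos: [0.6685, 0.0644, 0.3301]
eef_rot: [179.6, -0.0, 80.5]
force: [0.7, 0.3, -0.3]
width: 1.0
finger_force: 0.0
```

```bash
python3 -c "
from h import *
import cv2
st()
go([.6715,.065,.207],[180,0,80.4],8)
i=r.camera_info('wrist');im=r.capture('wrist');cv2.imwrite('pics/w6.png',im)
import pickle;pickle.dump(i,open('w6.pkl','wb'))
a=np.radians(80.4);u=np.array([np.cos(a),np.sin(a)]);n=np.array([-u[1],u[0]]);m=np.array([.6715,.065])
for k in(-1,1):
  print(proj('wrist',[*(m+k*.011*u),.198],i),proj('wrist',[*(m+.011*u+k*.038*n),.16],i))
"
```

```text
t 21.45 pos [0.6685 0.0644 0.3301] rpy [ 1.7956e+02 -2.0000e-02  8.0510e+01] q [  2.3  29.4 -20.   78.7  10.3  73.3 -27.7] F [ 0.7  0.3 -0.3] w 1.0 ff 0.0
8 rows of [0.01, 0.01, 0.77] [0.01, -0.0, 0.0]
[317.21939432 223.63972362] [356.04540246 187.63024175]
[317.33218483 199.18388836] [277.3197312 187.629732 ]
```

View pics/w6.png

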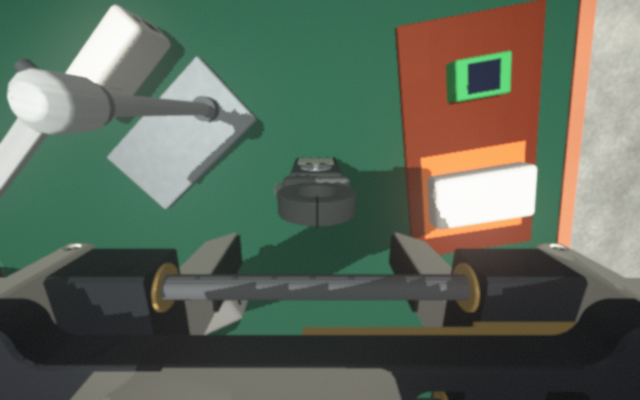

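The ring's top band spans (278–355, 199–225), with the seam at x=318, matching the prediction within 1–2 px. Descend and grip the ring.

Call:
{"op": "servo_tool", "data": {"rows": [[[0.01, 0.03, 0.77], [0, 0, 0], 0], [[0.01, 0.03, 0.77], [0, 0, 0], 0], [[0.01, 0.03, 0.77], [0, 0, 0], 0], [[0.01, 0.03, 0.77], [0, 0, 0], 0], [[0.01, 0.01, 0.77], [0, 0, 0], 0], [[0.01, 0.01, 0.77], [0, 0, 0], 0], [[0.01, 0, 0.77], [0, 0, 0], 0], [[0.01, 0, 0.77], [0, 0, 0], 0]]}}

```text
time: 22.17
tool_pos: [0.6718, 0.065, 0.2048]
eef_rot: [179.8, -0.3, 80.5]
force: [-0.4, -0.6, 0.4]
width: 0.996
finger_force: 0.0
```

Call:
{"op": "servo_tool", "data": {"rows": [[[0, 0, 0], [0, 0, 0], 0.1], [[0, 0, 0], [0, 0, 0], 0.15], [[0, 0, 0], [0, 0, 0], 0.3], [[0, 0, 0], [0, 0, 0], 0.3], [[0, 0, 0], [0, 0, 0], 0.3]], "squeeze": 30}}

```text
time: 22.58
tool_pos: [0.6729, 0.0645, 0.2071]
eef_rot: [179.6, -0.3, 80.4]
force: [-1.5, 0.5, 1.6]
width: 0.823
finger_force: 29.2
```

```bash
python3 -c "
from h import *
st()"
```

```text
t 22.58 pos [0.6729 0.0645 0.2071] rpy [179.62  -0.31  80.44] q [  2.2  35.1 -19.3  87.   12.5  59.6 -29.7] F [-1.5  0.5  1.6] w 0.823 ff 29.202877102943603
```

Call:
{"op": "servo_tool", "data": {"rows": [[[0, 0, -0.3], [0, 0, 0], 0.3], [[0, 0, -0.6], [0, 0, 0], 0.3], [[0, 0, -0.9], [0, 0, 0], 0.3], [[0, 0, -0.9], [0, 0, 0], 0.3], [[0, 0, -0.9], [0, 0, 0], 0.3], [[0, 0, -0.9], [0, 0, 0], 0.3], [[0, 0, -0.5], [0, 0, 0], 0.3], [[0, 0, 0], [0, 0, 0], 0.3]]}}

```text
time: 23.25
tool_pos: [0.6733, 0.0641, 0.3098]
eef_rot: [179.4, -0.4, 80.4]
force: [0.1, 0.4, -3.4]
width: 0.822
finger_force: 28.2
```

```bash
python3 -c "
from h import *
s=st()
A=([.50,-.05,.305],[180,0,150]);B=([.37,.03,.305],[180,0,213.6])
go(*A,14);go(*B,12,A)
for k in(.155,.17):print(.537+k*np.cos(np.radians(-146.4)),.1755+k*np.sin(np.radians(-146.4)))
"
```

```text
t 23.25 pos [0.6733 0.0641 0.3098] rpy [179.36  -0.37  80.42] q [  2.5  30.4 -20.   79.9  10.5  70.8 -27.9] F [ 0.1  0.4 -3.4] w 0.822 ff 28.18629663612228
14 rows of [-0.15, -0.77, 0.01] [0.01, 0.0, -0.72]
12 rows of [0.58, 0.34, 0.0] [0.0, 0.0, -0.77]
0.40789720768993465 0.08972430986728165
0.39540338907928313 0.08142343662863148
```

Call:
{"op": "servo_tool", "data": {"rows": [[[-0.15, -0.77, 0], [0, 0, -0.72], 0.3], [[-0.15, -0.77, 0], [0, 0, -0.72], 0.3], [[-0.15, -0.77, 0], [0, 0, -0.72], 0.3], [[-0.15, -0.77, 0], [0, 0, -0.72], 0.3], [[-0.15, -0.77, 0], [0, 0, -0.72], 0.3], [[-0.15, -0.77, 0], [0, 0, -0.72], 0.3], [[-0.15, -0.77, 0], [0, 0, -0.72], 0.3]]}}

```text
time: 23.83
tool_pos: [0.5671, 0.0334, 0.3045]
eef_rot: [179.6, -0.0, 115.4]
force: [-0.1, 0.5, -2.1]
width: 0.815
finger_force: 28.3
```

Call:
{"op": "servo_tool", "data": {"rows": [[[-0.15, -0.77, 0], [0, 0, -0.72], 0.3], [[-0.15, -0.77, 0], [0, 0, -0.72], 0.3], [[-0.15, -0.77, 0], [0, 0, -0.72], 0.3], [[-0.15, -0.77, 0], [0, 0, -0.72], 0.3], [[-0.15, -0.77, 0], [0, 0, -0.72], 0.3], [[-0.15, -0.77, 0], [0, 0, -0.72], 0.3], [[-0.15, -0.77, 0], [0, 0, -0.72], 0.3]]}}

```text
time: 24.42
tool_pos: [0.4991, -0.0511, 0.3039]
eef_rot: [179.7, 0.2, 150.0]
force: [0.8, 0.2, -2.8]
width: 0.824
finger_force: 28.3
```

Call:
{"op": "servo_tool", "data": {"rows": [[[0.58, 0.34, 0], [0, 0, -0.77], 0.3], [[0.58, 0.34, 0], [0, 0, -0.77], 0.3], [[0.58, 0.34, 0], [0, 0, -0.77], 0.3], [[0.58, 0.34, 0], [0, 0, -0.77], 0.3], [[0.58, 0.34, 0], [0, 0, -0.77], 0.3], [[0.58, 0.34, 0], [0, 0, -0.77], 0.3]]}}

```text
time: 24.92
tool_pos: [0.4454, 0.0085, 0.3038]
eef_rot: [179.8, 0.4, -178.2]
force: [0.8, 0.6, -2.4]
width: 0.819
finger_force: 28.3
```

Call:
{"op": "servo_tool", "data": {"rows": [[[0.58, 0.34, 0], [0, 0, -0.77], 0.3], [[0.58, 0.34, 0], [0, 0, -0.77], 0.3], [[0.58, 0.34, 0], [0, 0, -0.77], 0.3], [[0.58, 0.34, 0], [0, 0, -0.77], 0.3], [[0.58, 0.34, 0], [0, 0, -0.77], 0.3], [[0.58, 0.34, 0], [0, 0, -0.77], 0.3]]}}

```text
time: 25.42
tool_pos: [0.3685, 0.0298, 0.3034]
eef_rot: [-180.0, 0.4, -146.5]
force: [-0.7, -0.7, -1.2]
width: 0.818
finger_force: 28.3
```

```bash
python3 -c "
from h import *
s=st()
P=[.537+.165*np.cos(np.radians(-146.4)),.1755+.165*np.sin(np.radians(-146.4)),.298]
go(P,[180,0,213.6],5)
"
```

```text
t 25.42 pos [0.3685 0.0298 0.3034] rpy [-179.98    0.4  -146.45] q [ 38.5   4.1 -52.2 118.3   3.7  58.8 108. ] F [-0.7 -0.7 -1.2] w 0.818 ff 28.305713796908094
5 rows of [-0.56, 0.28, 0.06] [-0.0, 0.01, -0.0]
```

Call:
{"op": "servo_tool", "data": {"rows": [[[-0.56, 0.28, 0.01], [0, 0.01, 0], 0.3], [[-0.56, 0.28, 0.01], [0, 0.01, 0], 0.3], [[-0.56, 0.28, 0.01], [0, 0.01, 0], 0.3], [[-0.56, 0.28, 0.01], [0, 0.01, 0], 0.3], [[-0.56, 0.28, 0.01], [0, 0.01, 0], 0.3], [[0, 0, 0], [0, 0, 0], 0.3]]}}

```text
time: 25.92
tool_pos: [0.4016, 0.0855, 0.303]
eef_rot: [180.0, 0.2, -146.6]
force: [0.6, -0.4, -2.7]
width: 0.824
finger_force: 28.3
```

```bash
python3 -c "
from h import *
import cv2
s=st()
d=s['tool_pos'][:2]-[.537,.1755];print(np.degrees(np.arctan2(d[1],d[0])),np.linalg.norm(d))
a=r.capture('scene')[100:220,250:400];b=r.capture('side')[120:270,220:400]
o=np.zeros((333,800,3),np.uint8);o[:320,:400]=cv2.resize(a,(400,320),interpolation=2);o[:,400:]=cv2.resize(b,(400,333),interpolation=2);cv2.imwrite('pics/c7.png',o)
C=np.array([.537,.1755]);t=np.radians(-146.4);u=np.array([np.cos(t),np.sin(t)])
go([*(C+.093*u),.302],[180,0,213.6],8)
"
```

```text
t 25.92 pos [0.4016 0.0855 0.303 ] rpy [ 1.7998e+02  1.7000e-01 -1.4663e+02] q [ 29.5  10.3 -54.2 113.8   9.5  60.4  94.4] F [ 0.6 -0.4 -2.7] w 0.824 ff 28.31319779787009
-146.37852622540484 0.16255024651793545
8 rows of [-0.45, 0.01, 0.0] [-0.0, 0.0, -0.0]
```

Call:
{"op": "servo_tool", "data": {"rows": [[[-0.3, 0, 0], [0, 0, 0], 0.3], [[-0.3, 0, 0], [0, 0, 0], 0.3], [[-0.3, 0, 0], [0, 0, 0], 0.3], [[-0.3, 0, 0], [0, 0, 0], 0.3], [[-0.3, 0, 0], [0, 0, 0], 0.3], [[-0.3, 0, 0], [0, 0, 0], 0.3]]}}

```text
time: 26.52
tool_pos: [0.4317, 0.1038, 0.3032]
eef_rot: [-180.0, 0.1, -146.7]
force: [-0.1, -0.2, -1.9]
width: 0.824
finger_force: 28.3
```

```bash
python3 -c "
from h import *
s=st()
d=s['tool_pos'][:2]-[.537,.1755];print(np.degrees(np.arctan2(d[1],d[0])),np.linalg.norm(d))
import cv2
a=r.capture('scene')[100:220,250:400];b=r.capture('side')[120:270,220:400]
o=np.zeros((333,800,3),np.uint8);o[:320,:400]=cv2.resize(a,(400,320),interpolation=2);o[:,400:]=cv2.resize(b,(400,333),interpolation=2);cv2.imwrite('pics/c8.png',o)
"
```

```text
t 26.52 pos [0.4317 0.1038 0.3032] rpy [-1.7997e+02  9.0000e-02 -1.4675e+02] q [ 25.   14.3 -53.4 110.   13.   61.9  89.5] F [-0.1 -0.2 -1.9] w 0.824 ff 28.31033129525167
-145.72832382664112 0.12740232446517458
```

Call:
{"op": "servo_tool", "data": {"rows": [[[-0.29, 0.02, 0], [0, 0, 0], 0.3], [[-0.29, 0.02, 0], [0, 0, 0], 0.3], [[-0.29, 0.02, 0], [0, 0, 0], 0.3], [[-0.29, 0.01, 0], [0, 0, 0], 0.3], [[-0.29, 0, 0], [0, 0, 0], 0.3], [[-0.29, 0, 0], [0, 0, 0], 0.3], [[0, 0, 0], [0, 0, 0], 0.3]]}}

```text
time: 27.2
tool_pos: [0.4604, 0.1244, 0.3033]
eef_rot: [-180.0, 0.1, -146.7]
force: [0.3, 0.7, -2.2]
width: 0.818
finger_force: 28.3
```

Call:
{"op": "servo_tool", "data": {"rows": [[[0, 0, 0.2], [0, 0, 0], 0.3], [[0, 0, 0.2], [0, 0, 0], 0.3], [[0, 0, 0.2], [0, 0, 0], 0.3], [[0, 0, 0.2], [0, 0, 0], 0.3], [[0, 0, 0.1], [0, 0, 0], 0.3], [[0, 0, 0.05], [0, 0, 0], 0.3], [[0, 0, 0], [0, 0, 0], 0.3]]}}

```text
time: 27.78
tool_pos: [0.4593, 0.1236, 0.2841]
eef_rot: [-180.0, 0.1, -146.7]
force: [0.2, 0.1, -2.1]
width: 0.821
finger_force: 28.3
```

```bash
python3 -c "
from h import *
s=st()
d=s['tool_pos'][:2]-[.537,.1755];print(np.degrees(np.arctan2(d[1],d[0])),np.linalg.norm(d))
"
```

```text
t 27.78 pos [0.4593 0.1236 0.2841] rpy [-1.7997e+02  7.0000e-02 -1.4674e+02] q [ 20.   19.  -51.9 107.9  17.   61.1  84.6] F [ 0.2  0.1 -2.1] w 0.821 ff 28.31214228499448
-146.24448416017742 0.0934089655893746
```

Call:
{"op": "servo_tool", "data": {"rows": [[[0, 0, 0.1], [0, 0, 0], 0.3], [[0, 0, 0.1], [0, 0, 0], 0.3], [[0, 0, 0], [0, 0, 0], 0.3]]}}

```text
time: 28.03
tool_pos: [0.4596, 0.1238, 0.2802]
eef_rot: [-180.0, 0.1, -146.7]
force: [0.3, 0.5, -0.8]
width: 0.819
finger_force: 28.4
```

Call:
{"op": "servo_tool", "data": {"rows": [[[0, 0, 0.06], [0, 0, 0], 0.3], [[0, 0, 0], [0, 0, 0], 0.3]]}}

```text
time: 28.2
tool_pos: [0.4598, 0.1239, 0.2798]
eef_rot: [-179.9, 0.1, -146.7]
force: [-2.5, -1.1, 6.2]
width: 0.822
finger_force: 28.8
```

Call:
{"op": "servo_tool", "data": {"rows": [[[0, 0, -0.08], [0, 0, 0], 0.3], [[0, 0, 0], [0, 0, 0], 0.3], [[0, 0, 0], [0, 0, 0], 0.17], [[0, 0, 0], [0, 0, 0], 0.13], [[0, 0, 0], [0, 0, 0], 0.08], [[0, 0, 0], [0, 0, 0], 0], [[0, 0, 0], [0, 0, 0], 0], [[0, 0, 0], [0, 0, 0], 0]], "squeeze": 5}}

```text
time: 28.87
tool_pos: [0.4595, 0.1237, 0.2808]
eef_rot: [-180.0, 0.1, -146.7]
force: [-0.3, -0.4, -1.3]
width: 0.995
finger_force: 0.0
```

Call:
{"op": "servo_tool", "data": {"rows": [[[0, 0, -0.1], [0, 0, 0], 0], [[0, 0, -0.2], [0, 0, 0], 0], [[0, 0, -0.4], [0, 0, 0], 0], [[0, 0, -0.5], [0, 0, 0], 0], [[0, 0, -0.6], [0, 0, 0], 0], [[0, 0, -0.8], [0, 0, 0], 0], [[0, 0, -0.8], [0, 0, 0], 0], [[0, 0, -0.8], [0, 0, 0], 0]]}}

```text
time: 29.53
tool_pos: [0.4593, 0.1239, 0.3666]
eef_rot: [-179.9, 0.1, -146.7]
force: [0.2, 0.7, -0.3]
width: 0.999
finger_force: 0.0
```

```bash
python3 -c "
from h import *
import cv2
s=st()
a=r.capture('scene')[80:350,190:430];b=r.capture('side')[120:330,210:410]
o=np.zeros((450,800,3),np.uint8);o[:]=0;o[:450,:400]=cv2.resize(a,(400,450),interpolation=2);o[:420,400:]=cv2.resize(b,(400,420),interpolation=2);cv2.imwrite('pics/c9.png',o)
"
```

```text
t 29.53 pos [0.4593 0.1239 0.3666] rpy [-1.7995e+02  1.4000e-01 -1.4672e+02] q [ 22.9  14.4 -53.6 100.5  12.3  71.1  89.4] F [ 0.2  0.7 -0.3] w 0.999 ff 0.0
```

View pics/c9.png

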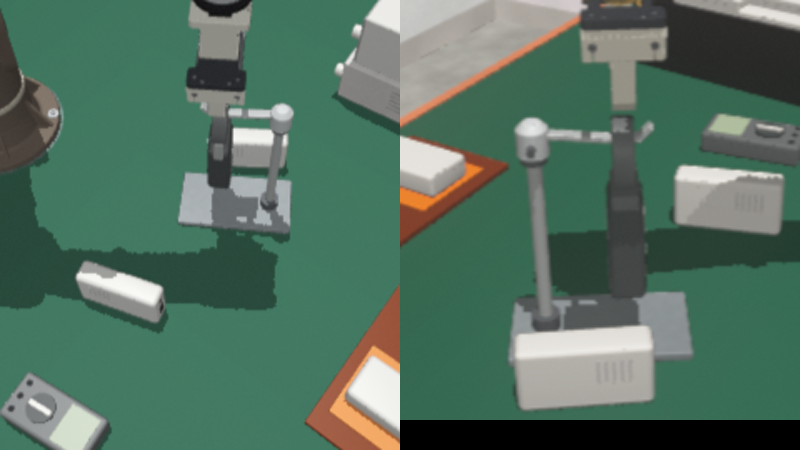

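The meter hangs plumb on the hook (side crop ~(628,210)), facing outward, and the neighbours are unmoved. I'll lift clear, let it settle, and check for stillness numerically.

Call:
{"op": "servo_tool", "data": {"rows": [[[0, 0, -0.8], [0, 0, 0], 0], [[0, 0, -0.8], [0, 0, 0], 0], [[0, 0, -0.5], [0, 0, 0], 0], [[0, 0, 0], [0, 0, 0], 0], [[0, 0, 0], [0, 0, 0], 0], [[0, 0, 0], [0, 0, 0], 0], [[0, 0, 0], [0, 0, 0], 0], [[0, 0, 0], [0, 0, 0], 0]]}}

```text
time: 30.3
tool_pos: [0.459, 0.1234, 0.406]
eef_rot: [-180.0, 0.0, -146.7]
force: [-0.0, 0.7, 0.6]
width: 1.001
finger_force: 0.0
```

Call:
{"op": "servo_tool", "data": {"rows": [[[0, 0, 0], [0, 0, 0], 0], [[0, 0, 0], [0, 0, 0], 0], [[0, 0, 0], [0, 0, 0], 0], [[0, 0, 0], [0, 0, 0], 0], [[0, 0, 0], [0, 0, 0], 0], [[0, 0, 0], [0, 0, 0], 0], [[0, 0, 0], [0, 0, 0], 0], [[0, 0, 0], [0, 0, 0], 0]]}}

```text
time: 30.97
tool_pos: [0.4593, 0.1237, 0.4067]
eef_rot: [-180.0, 0.1, -146.7]
force: [-0.5, -1.0, -0.2]
width: 0.999
finger_force: 0.0
```

Call:
{"op": "servo_tool", "data": {"rows": [[[0, 0, 0], [0, 0, 0], 0], [[0, 0, 0], [0, 0, 0], 0], [[0, 0, 0], [0, 0, 0], 0], [[0, 0, 0], [0, 0, 0], 0], [[0, 0, 0], [0, 0, 0], 0], [[0, 0, 0], [0, 0, 0], 0], [[0, 0, 0], [0, 0, 0], 0], [[0, 0, 0], [0, 0, 0], 0]]}}

```text
time: 31.63
tool_pos: [0.4593, 0.1237, 0.4067]
eef_rot: [-180.0, 0.1, -146.7]
force: [-0.3, 0.0, -0.1]
width: 1.002
finger_force: 0.0
```

```bash
python3 -c "
from h import *
import cv2
f=[r.capture('side')[185:290,300:345].astype(int) for _ in range(8)]
m=[int(np.abs(x-f[0]).max()) for x in f];print(m,[int((np.abs(x-f[0])>25).sum()) for x in f]);st()
if m and max((np.abs(x-f[0])>25).sum() for x in f)<30: print(r.finish_job())
"
```

```text
[0, 20, 20, 21, 22, 22, 22, 23] [0, 0, 0, 0, 0, 0, 0, 0]
t 32.03 pos [0.4593 0.1236 0.4067] rpy [-1.7996e+02  9.0000e-02 -1.4674e+02] q [ 23.7  12.8 -54.   96.3  10.7  76.2  91.1] F [-0.  -0.3  1.3] w 1.003 ff 0.0
the job is handed in; nothing more can be done
None
```

The job is handed in at about 32 s: the hook is turned over the long end of the foot and the clamp meter hangs still from it by its jaw, display outward, with the chargers and multimeter not visibly moved in the last pictures.

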